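# Load a sharpening stone into its spring-clip holder

## Task

Take the sharpening stone out of the wooden rack by its bare reddish front end, lay it down flat on the open bench and let go. Then take it again by its black grip end and slide it, front end first and the right way up, into the blue holder, its two ears running in the slots under the brass spring clips, until it lies flat on the holder's bed with its nose against the end stop, and let go. Do not drop the stone, and leave the jar, file and hammer where they are.

Things in the scene. Friction and masses are not known exactly. Their poses are not given: they have to be found in the camera images.
- stone: Loose sharpening stone on an aluminium carrier, one rigid piece of 0.4 kg (+/-20 %), 150 long (x) x 46 wide (y) x 24 high (z). Origin: centre of the underside; x points to the nose (front), z up. Upper 18 mm: black plastic grip from x = -75 to -18, reddish stone from -18 to 75. Its long sides are plain and upright. It starts flat in the rack.
- stone_nose (a point): Middle of the lower edge of the stone's nose: the stone's (75, 0, 0) mm.
- stone_ears (a point): Between the stone's two ears, stone's (15, 0, 0) mm. The carrier is the lowest 6 mm of the stone; on each side it sticks out as an ear from y = 23 to 33 mm between x = 0 and x = 30 mm, 6 mm thick.
- rack: Fixed wooden rack; origin on the bench, x the way the stored stone's nose points. The stone lies 12 mm above the bench, its centre near rack x = -50 mm. Walls 42 mm high and 20 thick, 2.5 mm from the stone, enclose its black end from x = -137 to -55, so only the front end can be gripped. Lift it straight up. The floor ends at x = -18, beyond which the nose overhangs.
- holder: Fixed blue holder, 119 x 100 mm, 50 high. Origin on the bench; the mouth at x = -55 mm faces -x, the stone slides in along +x. Bed 20 mm above the bench, ending at the stop at x = 40. Two fences, 11 to 30 mm above the bed, leave 2 mm of play at each side of the stone and cover all but the last 55 mm of the seated stone: it can be pushed home only by its black end.
- holder_mouth (a point): Middle of the holder's mouth on the bed: holder's (-55, 0, 20) mm. A lip slopes down 5 mm out to x = -67; nothing lies farther out, the grip end will overhang the bench. Under each fence is an ear slot 11 mm high, its outer wall 35 mm from the middle (2 mm of play), 24 mm tall. Fences and outer walls flare about 5 mm outward over the first 12 mm.
- holder_clips (a point): Middle between the first pair of brass spring clips, holder's (-37, 0, 23) mm; a second pair is at x = -14. Each presses down into a slot, sloped so that an ear coming in lifts it: lower edge 3 mm above the bed, yields up to 7 mm with 1 N + 0.25 N/mm. Sliding in takes about 3 to 10 N. When home, the first pair drops behind the ears, the second presses them to the bed.
- holder_home (a point): Where the stone's nose point must come: on the bed (20 mm above the bench) in the middle of the end stop's face, the holder's (40, 0, 20) mm. Axes as the holder's.
- paste_jar: Bystander: closed jar, 56 mm across, 70 high, standing at the far middle. Origin under its centre.
- file: Bystander: flat file with a light wooden handle, about 230 mm long, 12 high, lying along its x. Origin on the underside.
- hammer: Bystander: hammer lying along its x, handle to -x, 260 mm long, 26 high, head 88 mm across. Origin on the underside at mid-length.
Not all that is in view belongs to the job. Of the things that look like the stone, the largest one is meant.

How it is judged (in metres and radians):
On the way:
1. The stone is out of the rack, lies flat on the bench and has been let go (height (world z) of stone below 0.006 m and angle between stone's own z axis and vertical below 0.06 rad and contact force between each of the fingers, rack, holder and stone below 0.1 N and linear speed of stone below 0.03 m/s), for 0.2 s.
At the end, for the whole second after the job is handed in: The stone lies in the holder, right way up, its nose within 3 mm of the end stop, within 4 mm of the middle and within 2 mm of the bed's height, along the holder within 0.06 rad and level within 0.03 rad, let go and at rest; jar, file and hammer are within 30 mm of where they began (x of stone_nose in the frame of holder_home between -0.003 and 0.003 m and y of stone_nose in the frame of holder_home between -0.004 and 0.004 m and z of stone_nose in the frame of holder_home between -0.002 and 0.002 m and angle between the x axis of stone and the x axis of holder, either way round below 0.06 rad and angle between stone's own z axis and vertical below 0.03 rad and linear speed of stone below 0.01 m/s and contact force between the fingers and stone below 0.1 N and distance of each of paste_jar, file, hammer from where it was at the start of the episode below 0.03 m); the robot touches nothing.
It fails at once if The stone is dropped: it moves faster than 0.5 m/s with no finger on it (linear speed of stone above 0.5 m/s and contact force between the fingers and stone below 0.1 N).
It fails at once if The paste jar is pushed 30 mm or more from its place (distance of paste_jar from where it was at the start of the episode above 0.03 m).
It fails at once if The file is pushed 30 mm or more from its place (distance of file from where it was at the start of the episode above 0.03 m).
It fails at once if The hammer is pushed 30 mm or more from its place (distance of hammer from where it was at the start of the episode above 0.03 m).
It also fails if it takes over 46 s, if anything falls off the work surface, if the arm or the gripper's body presses on something with over 40 N, if the wrist force passes 120 N, or if a joint passes its speed limit or range.

## Robot

A 6-joint arm with a two-finger parallel gripper is mounted at the origin on the work surface. World frame = base frame: x ahead of the robot, y to its left, z up, the work surface at z = 0. Lengths are in mm, angles in rad, forces in N, time in s.
With the tool pointing down it reaches from about 400 to 825 mm from the base axis. Payload 7 kg.
Tool frame: the origin (TCP) lies between the finger pads; the fingertips stand 8 mm ahead of it and the grasp point (between the pads) lies 11 mm behind it; z points along the fingers, y is the line along which they close (so a half turn about z gives the same grasp; the last joint's range is limited). The gripper opens to 85 mm and grips with 20 to 120 N. Pads are 22 mm wide; open, the fingers measure 114 mm over their backs; the gripper's body (76 mm by 85 mm) begins 54 mm behind the grasp point. The pads swing forward as they close: fully open they stand 13 mm farther back than shut.
Start: joints at [-0.886, 0.359, 0.012, 0, -1.224, -0.288], TCP at [260.839, -622.542, 239.302] pointing down, gripper open.
Joint ranges: [-3.07, 3.07], [-1.43, 2.12], [-1.02, 1.25], [-3.03, 1.67], [-3.05, -0], [-3.03, 3.03]. Speed limits (rad/s): [2.39, 2.39, 3.01, 3.14, 3.14, 3.14].

## Interface

Orientations are given as a 3x3 rotation matrix whose columns are the frame's x, y, z axes.
In Python, from workcell import robot gives the robot as it stands.
- The arm moves only by the shell command python3 -m creep 'ROWS'. ROWS is JSON, a list of rows, each a list of 7 numbers: the shift along the tool's x, y, z in m, then the turn, a rotation vector about the tool's x, y, z in degrees, then the opening, from 0 (shut) to 1 (fully open). A call has 1 to 20 rows; each row shifts and turns the commanded pose from where the row before left it, along the tool's axes as they then stand; what a row does not reach is not made up. A row lasts 1/8 s, in which the tool goes at most 62.5 mm and 10.7 degrees, less where a joint would pass 70% of its speed; a pose out of reach is approached as far as the arm can. A call is refused whole if a number of a shift passes 0.0625 or a number of a turn 10.7, either way. A call with a gripper value outside its range is refused whole. The fingers move at their own pace and stop on an object; the grip force is fixed at half the most. Time passes only in rows, so rows that do not move let the fingers close. It gives the time, the measured TCP pose, the force, the opening and the grip force at its end, in the units of the state.
- robot.sense(): the state, without advancing time (a new reading comes with each control period).
- robot.snapshot(name): name is "scene" or "top" or "wrist"; returns a dict with "frame" (400x640x3 uint8, red, green, blue), "fx", "fy", "cx", "cy" (pixels), "dist" ([k1, k2, p1, p2, k3] as OpenCV has them; the pictures are not rectified), "xyz" and "attitude" of the camera in the world. Camera axes: x right, y down, z forward; pixel columns grow to the right and rows downward; lengths in mm; the calibration is good to about 2 mm. A picture is of the moment at which its call begins. There is no depth.
- robot.close_job(): hands the job in; it is judged then, once.
The state is a dict: "time": time; "qpos": joint angles; "qvel": joint speeds; "effort": joint torques, N m; "position": TCP position; "orientation": TCP orientation; "wrist_force": force on the tool from outside, world axes, zero at the start; "torque": the same for the moment, N m; "opening": finger opening in mm; "finger_force": force on a finger pad.
Only numpy, scipy, OpenCV 4.12 (cv2) and the standard library are available. Lean on these libraries where they do the work, as an engineer would, in place of code of your own. Each camera call takes 0.05 s, during which the arm holds its last target. There are 200 camera calls.

## Working session

There is one attempt and no reset: what is moved stays moved. The work goes in short steps, Python scripts to look and compute and a shell command to move; the robot and the scene stay as the last step left them, time stands still between calls to the robot, and variables do not carry over. Pictures are saved under pics/ and viewed, at most 10 in all, crops included, and the job is handed in when it is done.

```bash
mkdir -p pics; ls; cat > h.py <<'E'
import numpy as np, cv2
from workcell import robot
def K(s): return np.array([[s['fx'],0,s['cx']],[0,s['fy'],s['cy']],[0,0,1.]])
def ray(s,px):
    u=cv2.undistortPoints(np.array(px,float).reshape(-1,1,2),K(s),np.array(s['dist'],float)).reshape(-1,2)
    d=np.c_[u,np.ones(len(u))]@np.array(s['attitude']).T
    return np.array(s['xyz'],float),d
def onz(s,px,z):
    o,d=ray(s,px); return o+d*((z-o[2])/d[:,2])[:,None]
def proj(s,P):
    R=np.array(s['attitude']); t=-R.T@np.array(s['xyz'])
    return cv2.projectPoints(np.array(P,float).reshape(-1,1,3),cv2.Rodrigues(R.T)[0],t,K(s),np.array(s['dist'],float))[0].reshape(-1,2)
def save(s,n): cv2.imwrite(f'pics/{n}.png',s['frame'][:,:,::-1])
E
python3 - <<'E'
from h import *
a=robot.snapshot('top');b=robot.snapshot('scene')
save(a,'top0');save(b,'scene0')
cv2.imwrite('pics/both0.png',np.vstack([a['frame'],b['frame']])[:,:,::-1])
np.set_printoptions(precision=3,suppress=True)
for s in(a,b):print(s['xyz'],s['attitude'],s['fx'])
s=robot.sense();print(s['orientation'],s['time'])
E
```

```text
pics
[ 581.858   12.292 1413.741] [[-0.019 -0.996  0.082]
 [-1.     0.017 -0.018]
 [ 0.017 -0.083 -0.996]] 495.55013719324484
[1444.638  106.913  864.212] [[-0.121  0.724 -0.68 ]
 [ 0.993  0.088 -0.083]
 [-0.001 -0.685 -0.729]] 393.66081405940923
[[-0.922 -0.386 -0.001]
 [-0.386  0.922  0.001]
 [ 0.     0.001 -1.   ]] 0.1
```

View pics/top0.png

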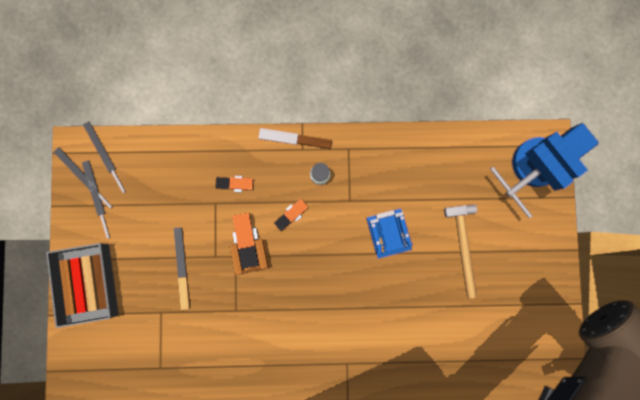

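View pics/scene0.png

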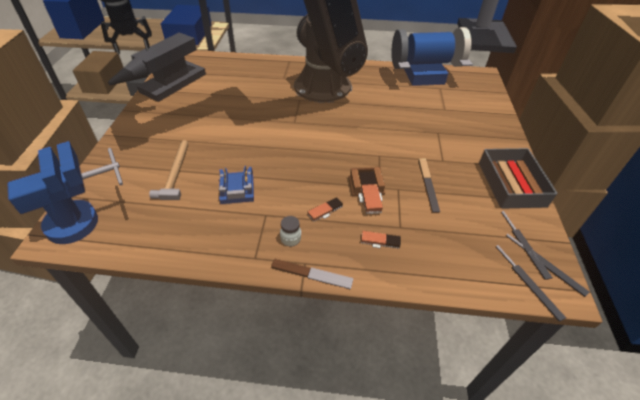

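The top view shows the rack and stone at about (248,243), with the nose up in the image, and the holder at (389,233). The jar is at (320,173), the file at (181,268), the hammer at (465,250), and two smaller decoys are at (235,184) and (292,214).

```bash
python3 - <<'E'
from h import *
a=robot.snapshot('top');b=robot.snapshot('scene')
c=lambda s,x0,x1,y0,y1,k:cv2.resize(s['frame'][y0:y1,x0:x1,::-1],None,fx=k,fy=k,interpolation=cv2.INTER_CUBIC)
A=c(a,350,430,195,270,5);B=c(b,205,275,155,210,5);C=c(a,215,285,200,285,5);D=c(b,340,400,155,220,5)
W=np.zeros((800,800,3),np.uint8)
for I,(x,y) in((A,(0,0)),(B,(400,0)),(C,(0,375)),(D,(400,375))):
    h,w=I.shape[:2];h=min(h,800-y);w=min(w,800-x);W[y:y+h,x:x+w]=I[:h,:w]
cv2.imwrite('pics/crop0.png',cv2.resize(W,(600,600)))
np.set_printoptions(precision=1,suppress=True)
for n,lo,hi,z in(('orange',(4,150,120),(12,255,255),36),('blue',(100,150,60),(125,255,255),50),):
    m=cv2.inRange(cv2.cvtColor(a['frame'],cv2.COLOR_RGB2HSV),lo,hi)
    for q in cv2.findContours(m,0,2)[0]:
        if cv2.contourArea(q)>60:
            r=cv2.minAreaRect(q);bx=cv2.boxPoints(r);print(n,cv2.contourArea(q),r,onz(a,bx,z)[:,:2].tolist(),onz(a,[r[0]],z)[0])
E
```

```text
orange 520.5 ((243.04339599609375, 230.3981170654297), (33.84766387939453, 17.99884796142578), 79.3803482055664) [[682.2040232286259, 235.90222171049334], [690.5946118081787, 186.86216909209676], [597.9983584977774, 170.25813719442093], [589.7745226703654, 219.05881044699]] [640. 203.  36.]
orange 227.5 ((295.6547546386719, 210.06082153320312), (11.521059036254883, 23.339433670043945), 48.012786865234375) [[684.8090040506589, 91.50942549958691], [727.6951104929844, 42.57794507044268], [703.3171910334986, 21.45613094405114], [660.5593388651342, 70.40024740191173]] [694.1  56.5  36. ]
orange 225.5 ((240.48922729492188, 183.19383239746094), (23.519289016723633, 11.426823616027832), 3.1798300743103027) [[758.3306489118785, 242.97223189228976], [790.4114158827958, 241.0933727523081], [785.6973573621722, 175.6818151511197], [753.5994990622908, 177.6866890662097]] [772.  209.4  36. ]
blue 1034.0 ((389.68792724609375, 235.2388458251953), (36.625186920166016, 34.93218994140625), 73.61045837402344) [[654.7771252736736, -142.25881396595608], [680.4395893551219, -235.81643352205734], [583.0577270167457, -261.1705833543173], [557.7878928780526, -168.08045812825873]] [ 618.9 -201.8   50. ]
blue 3031.0 ((556.7437744140625, 160.080078125), (54.40536117553711, 86.32078552246094), 72.6459732055664) [[860.0046501608806, -539.6250075961997], [929.5407135453518, -775.4940895631094], [781.324360103746, -811.7101084439615], [713.0678680972184, -577.6357389609668]] [ 820.6 -676.    50. ]
```

View pics/crop0.png

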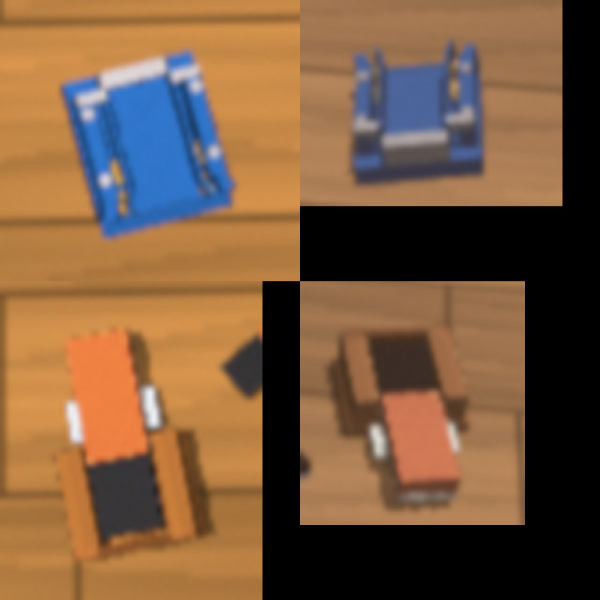

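The holder's stop is on the far side and its mouth faces the robot. The stone's nose points the same way, at roughly (686,211) with a yaw of about 10°. I'm moving above its front end.

```bash
python3 -m creep '[[-0.038,0.034,0,0,0,0,1],[-0.038,0.034,0,0,0,0,1],[-0.038,0.034,0,0,0,0,1],[-0.038,0.034,0,0,0,0,1],[-0.038,0.034,0,0,0,0,1],[-0.038,0.034,0,0,0,0,1],[-0.038,0.034,0,0,0,0,1],[-0.038,0.034,0,0,0,0,1],[-0.038,0.034,0,0,0,0,1],[-0.038,0.034,0,0,0,0,1],[-0.038,0.034,0,0,0,0,1],[-0.038,0.034,0,0,0,0,1],[-0.038,0.034,0,0,0,0,1],[-0.038,0.034,0,0,0,0,1],[-0.038,0.034,0,0,0,0,1],[-0.038,0.034,0,0,0,0,1],[-0.038,0.034,0,0,0,0,1],[-0.038,0.034,0,0,0,6.2,1],[0,0,0,0,0,6.2,1],[0,0,0,0,0,0,1]]'
python3 - <<'E'
from h import *
w=robot.snapshot('wrist');save(w,'w1');print(w['xyz'],w['attitude'],w['fx'],robot.sense()['wrist_force'])
E
```

```text
time: 2.7
position: [655.0, 206.7, 238.5]
orientation: [[-0.984, -0.181, -0.001], [-0.181, 0.984, -0.001], [0.001, -0.0, -1.0]]
wrist_force: [0.6, 0.1, 0.3]
opening: 85.1
finger_force: 0.0
[590.58684402 195.2480049  372.71783199] [[-1.82586895e-01  9.50069132e-01  2.53042822e-01]
 [ 9.83189623e-01  1.76321350e-01  4.74230700e-02]
 [ 4.38342793e-04  2.57447908e-01 -9.66292079e-01]] 276.59985351668473 [-0.07089388 -0.67809171  0.2287352 ]
```

View pics/w1.png

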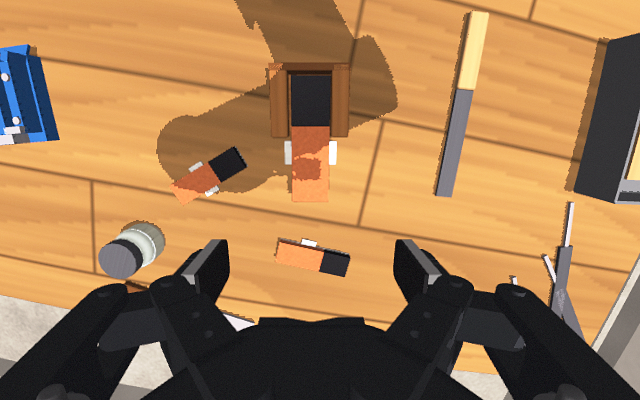

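The wrist view shows the stone straight in the rack: orange from (291,126) to (330,202), ears at rows 140–165, black end above. Fingers appear at rows 240–300.

```bash
cat >> h.py <<'E'
def orange(s,z,near=None):
    h=cv2.cvtColor(s['frame'],cv2.COLOR_RGB2HSV)
    m=cv2.inRange(h,(3,140,60),(13,255,255));return m
E
python3 - <<'E'
from h import *
np.set_printoptions(precision=1,suppress=True)
w=robot.snapshot('wrist')
hsv=cv2.cvtColor(w['frame'],cv2.COLOR_RGB2HSV)
for r in(130,140,160,180,195,200,204): print(r,[ (c,hsv[r,c].tolist()) for c in (284,289,293,300,312,326,331,336)])
for p,z in(([[291,130],[329,130]],36),([[291,150],[330,150]],36),([[292,200],[329,200]],36),([[290,126],[330,126]],36),([[291,202],[328,202]],36),([[285,152],[337,152]],18)): print(onz(w,p,z)[:,:2])
E
```

```text
130 [(284, [13, 165, 150]), (289, [13, 160, 83]), (293, [8, 176, 200]), (300, [9, 178, 185]), (312, [9, 174, 194]), (326, [9, 178, 188]), (331, [13, 169, 65]), (336, [13, 174, 144])]
140 [(284, [14, 148, 143]), (289, [14, 77, 153]), (293, [9, 174, 194]), (300, [9, 176, 187]), (312, [10, 175, 189]), (326, [9, 176, 180]), (331, [15, 134, 116]), (336, [15, 153, 223])]
160 [(284, [14, 157, 143]), (289, [23, 15, 221]), (293, [9, 181, 194]), (300, [9, 178, 189]), (312, [9, 175, 187]), (326, [14, 151, 254]), (331, [90, 1, 255]), (336, [150, 2, 253])]
180 [(284, [17, 144, 244]), (289, [14, 149, 154]), (293, [10, 169, 252]), (300, [9, 174, 235]), (312, [12, 160, 254]), (326, [14, 156, 254]), (331, [17, 141, 246]), (336, [18, 140, 247])]
195 [(284, [18, 142, 246]), (289, [18, 138, 247]), (293, [12, 158, 254]), (300, [13, 161, 254]), (312, [13, 157, 254]), (326, [14, 154, 254]), (331, [17, 142, 245]), (336, [17, 144, 244])]
200 [(284, [17, 145, 245]), (289, [17, 145, 245]), (293, [14, 154, 254]), (300, [13, 155, 255]), (312, [13, 156, 255]), (326, [14, 155, 255]), (331, [18, 142, 247]), (336, [18, 143, 246])]
204 [(284, [16, 147, 237]), (289, [16, 149, 238]), (293, [17, 144, 241]), (300, [17, 144, 243]), (312, [17, 146, 243]), (326, [17, 145, 244]), (331, [17, 142, 246]), (336, [17, 141, 246])]
[[601.3 172.7]
 [593.  217. ]]
[[624.5 176.6]
 [615.9 222.9]]
[[686.1 188.2]
 [677.5 234.2]]
[[597.  170.7]
 [588.3 217.3]]
[[688.9 187.4]
 [680.3 233.5]]
[[630.2 168.5]
 [618.1 233.7]]
```

```bash
python3 -m creep '[[-0.003,-0.0015,0.04,0,0,0,1],[0,0,0.05,0,0,0,1],[0,0,0.05,0,0,0,1],[0,0,0.04,0,0,0,1],[0,0,0.025,0,0,0,1],[0,0,0.0125,0,0,0,1],[0,0,0,0,0,0,1],[0,0,0,0,0,0,0],[0,0,0,0,0,0,0],[0,0,0,0,0,0,0],[0,0,0,0,0,0,0],[0,0,0,0,0,0,0]]'
```

```text
time: 4.3
position: [659.1, 205.8, 23.4]
orientation: [[-0.984, -0.18, 0.002], [-0.18, 0.984, 0.001], [-0.002, 0.001, -1.0]]
wrist_force: [-2.0, -0.1, 5.8]
opening: 44.9
finger_force: 62.9
```

```bash
python3 -m creep '[[0,0,-0.01,0,0,0,0],[0,0,-0.02,0,0,0,0],[0,0,-0.03,0,0,0,0],[0,0,-0.03,0,0,0,0],[0,0,-0.01,0,0,0,0],[0,0,0,0,0,0,0]]'
python3 - <<'E'
from h import *
w=robot.snapshot('wrist');b=robot.snapshot('scene')
W=np.vstack([w['frame'][100:400,100:540],cv2.resize(b['frame'][120:250,310:450],(440,300))])
cv2.imwrite('pics/l1.png',W[:,:,::-1])
E
```

```text
time: 5.05
position: [658.5, 205.5, 122.6]
orientation: [[-0.984, -0.179, 0.001], [-0.179, 0.984, 0.001], [-0.001, 0.001, -1.0]]
wrist_force: [1.1, -0.4, -3.7]
opening: 44.5
finger_force: 62.0
```

View pics/l1.png

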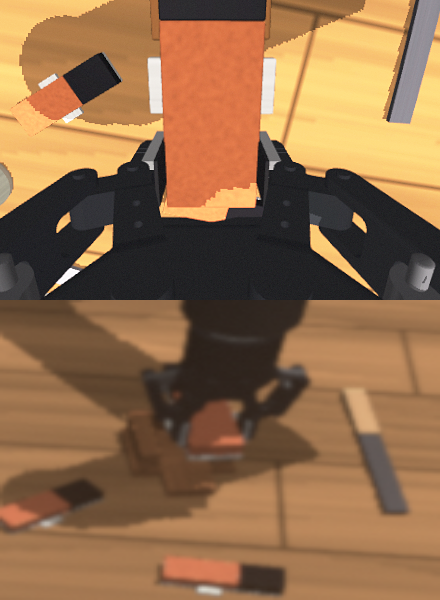

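The stone is held squarely with no visible droop. Next I carry it to the open bench and set it down.

```bash
python3 -m creep '[[0.005,-0.01,0,0,0,0,0],[0.01,-0.02,0,0,0,0,0],[0.015,-0.03,0,0,0,0,0],[0.015,-0.03,0,0,0,0,0],[0.015,-0.03,0,0,0,0,0],[0.013,-0.026,0,0,0,0,0],[0.01,-0.02,0,0,0,0,0],[0,0,0.02,0,0,0,0],[0,0,0.03,0,0,0,0],[0,0,0.03,0,0,0,0],[0,0,0.015,0,0,0,0],[0,0,0.007,0,0,0,0],[0,0,0.004,0,0,0,0],[0,0,0,0,0,0,0]]'
```

```text
time: 6.9
position: [606.9, 27.3, 16.4]
orientation: [[-0.984, -0.18, 0.001], [-0.18, 0.984, 0.0], [-0.001, 0.0, -1.0]]
wrist_force: [0.2, -0.8, -3.3]
opening: 44.7
finger_force: 61.9
```

```bash
python3 -m creep '[[0,0,0.002,0,0,0,0],[0,0,0.002,0,0,0,0],[0,0,0.001,0,0,0,0],[0,0,0,0,0,0,0]]'
```

```text
time: 7.4
position: [606.7, 27.2, 11.4]
orientation: [[-0.984, -0.18, 0.001], [-0.18, 0.984, 0.0], [-0.001, -0.0, -1.0]]
wrist_force: [-2.1, 1.2, 3.7]
opening: 44.9
finger_force: 62.7
```

```bash
python3 -m creep '[[0,0,0,0,0,0,1],[0,0,0,0,0,0,1],[0,0,0,0,0,0,1],[0,0,0,0,0,0,1],[0,0,0,0,0,0,1],[0,0,-0.02,0,0,0,1],[0,0,-0.04,0,0,0,1],[0,0,-0.05,0,0,0,1],[0,0,-0.05,0,0,0,1],[0.02,0,-0.04,0,0,0,1],[0.01,-0.02,-0.02,0,0,0,1],[0,-0.02,0,0,0,0,1],[0,0,0,0,0,0,1]]'
python3 - <<'E'
from h import *
w=robot.snapshot('wrist');save(w,'w2');np.save('w2.npy',w,allow_pickle=True);print(w['xyz'],robot.sense()['position'])
E
```

```text
time: 9.02
position: [584.0, -18.8, 230.0]
orientation: [[-0.984, -0.178, -0.001], [-0.178, 0.984, 0.0], [0.001, 0.0, -1.0]]
wrist_force: [0.3, 0.8, -0.2]
opening: 85.5
finger_force: 0.0
[519.56010371 -30.17786733 364.19852597] [583.89980179 -18.32262288 229.56751235]
```

View pics/w2.png

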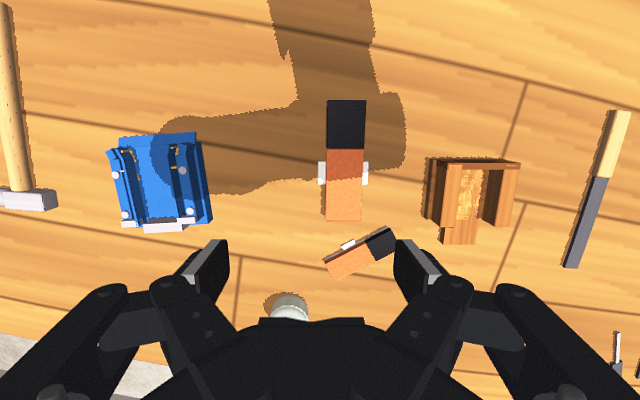

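The stone lies flat on the bench: black end at (327,100)–(366,149), nose at row 220. The holder is at (160,180), mouth upward (toward the robot). I'll measure the stone and then take a nearer look at the holder.

```bash
python3 - <<'E'
from h import *
np.set_printoptions(precision=2,suppress=True)
w=np.load('w2.npy',allow_pickle=True).item()
hsv=cv2.cvtColor(w['frame'],cv2.COLOR_RGB2HSV)
m=cv2.inRange(hsv,(0,0,0),(180,255,60));m[:90]=0;m[155:]=0;m[:,:315]=0;m[:,380:]=0
q=max(cv2.findContours(m,0,2)[0],key=cv2.contourArea);r=cv2.minAreaRect(q);b=cv2.boxPoints(r);print(r,b.tolist());print(onz(w,b,24)[:,:2])
P=onz(w,[[327,100],[366,101],[326,219.5],[362,220.5],[319,173],[368,173]],24)[:,:2];print(P)
t=(P[0]+P[1])/2;n=(P[2]+P[3])/2;print(t,n,n-t,np.degrees(np.arctan2(*(n-t)[::-1])))
E
python3 -m creep '[[-0.007,-0.023,0,0,0,0,1],[-0.007,-0.024,-0.0,0,0,0,1],[-0.007,-0.023,0.01,0,0,0,1],[-0.007,-0.024,0.01,0,0,0,1],[-0.007,-0.023,0.01,0,0,0,1],[-0.007,-0.024,0.01,0,0,0,1],[-0.008,-0.023,0.01,0,0,0,1],[-0.008,-0.023,0.01,0,0,0,1],[0,0,0,0,0,0,1],[0,0,0,0,0,0,1]]'
python3 - <<'E'
from h import *
w=robot.snapshot('wrist');np.save('w3.npy',w,allow_pickle=True);print(w['xyz'])
f=w['frame'][60:300,180:460]
cv2.imwrite('pics/w3.png',cv2.resize(f[:,:,::-1],(700,600),interpolation=cv2.INTER_CUBIC))
E
```

```text
((345.5681457519531, 123.9096908569336), (38.32883071899414, 48.825199127197266), 1.5074357986450195) [[325.7681579589844, 147.8096923828125], [327.0525817871094, 99.00138854980469], [365.3681335449219, 100.00968933105469], [364.0837097167969, 148.8179931640625]]
[[543.57  -7.22]
 [487.79 -16.58]
 [480.65  27.79]
 [536.29  38.99]]
[[488.89 -16.42]
 [481.6   28.77]
 [633.93  10.84]
 [626.92  57.33]
 [575.51  -9.54]
 [564.5   50.55]]
[485.25   6.17] [630.43  34.08] [145.18  27.91] 10.882281016936506
time: 10.32
position: [674.9, -191.5, 170.6]
orientation: [[-0.984, -0.179, -0.0], [-0.179, 0.984, 0.0], [0.0, 0.0, -1.0]]
wrist_force: [-0.4, -0.4, 1.2]
opening: 85.2
finger_force: 0.0
[ 610.33971266 -202.97011113  304.74412181]
```

View pics/w3.png

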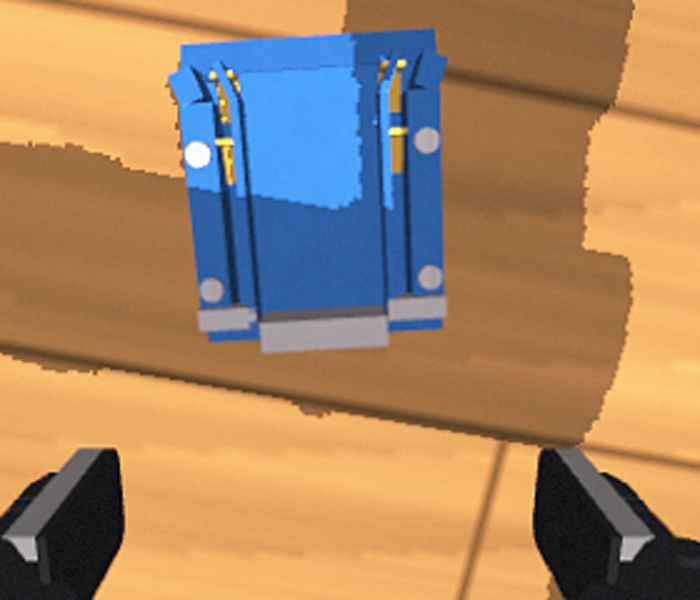

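Close view of the holder (crop scale 2.5, offset 180,60): the stop is at crop (260..388,~315), the screw caps are at (198,155), (427,140), (212,290) and (431,277), and the lip's front edge runs (181,45)–(435,30). Both fences and all the clips are clear.

```bash
python3 - <<'E'
from h import *
np.set_printoptions(precision=2,suppress=True)
w=np.load('w3.npy',allow_pickle=True).item()
f=lambda *p:np.array(p)/2.5+[180,60]
def mid(n,a,b,z):
    P=onz(w,f(a,b),z)[:,:2];m=P.mean(0);d=P[1]-P[0];print(n,m,'width',np.linalg.norm(d),'yaw',np.degrees(np.arctan2(d[1],d[0]))-90);return m
M=[mid('caps1',(198,155),(427,140),45),mid('caps2',(212,290),(431,277),45),mid('stopbot',(260,313),(388,306),20),mid('stoptop',(260,321),(388,316),40),
mid('silver',(198,312),(447,298),45),mid('lip',(181,45),(435,30),15),mid('bedfold',(215,75),(400,62),20),mid('fencein_end',(258,318),(386,312),31)]
# outlines of base from blue mask
M=np.array(M);c=M.mean(0);u,s,v=np.linalg.svd(M-c);print('axis',c,v[0],np.degrees(np.arctan2(v[0][1],v[0][0])),'resid',(M-c)@v[1])
# screw directions
L=onz(w,f((198,155),(212,290),(427,140),(431,277)),45)[:,:2]
for d in(L[1]-L[0],L[3]-L[2]):print(d,np.linalg.norm(d),np.degrees(np.arctan2(d[1],d[0])))
E
```

```text
caps1 [ 606.77 -209.05] width 83.30888837906092 yaw 14.010351850283357
caps2 [ 655.37 -196.9 ] width 83.46632429930916 yaw 13.835321857433698
stopbot [ 670.4  -193.22] width 53.94153951276213 yaw 13.596060303016756
stoptop [ 669.73 -193.25] width 50.28407648081546 yaw 12.691046392677876
silver [ 663.51 -195.06] width 95.67304896110737 yaw 13.679686955913553
lip [ 565.51 -218.85] width 99.60650738821829 yaw 13.538214886565015
bedfold [ 577.53 -216.72] width 71.96472400650781 yaw 14.171402526718026
fencein_end [ 670.47 -193.99] width 51.945205267373815 yaw 13.14469162802088
axis [ 634.91 -202.13] [0.97 0.24] 13.834643615884083 resid [-0.01 -0.19 -0.16 -0.29 -0.03 -0.36  0.45  0.6 ]
[48.49 12.05] 49.964353225365016 13.950811811443035
[48.7  12.26] 50.21941295401326 14.130290028013826
```

Holder: yaw 13.9°, home nose at about (670.4,-193.4). Next I regrip the stone by its black end.

```bash
python3 -m creep '[[0.0165,0.0285,0,0,0,0,1],[0.0165,0.0285,0,0,0,0,1],[0.0165,0.0285,0,0,0,0,1],[0.0165,0.0285,0,0,0,0,1],[0.0165,0.0285,0,0,0,0,1],[0.0165,0.0285,0,0,0,0,1],[0.0165,0.0285,0.01,0,0,0,1],[0.0165,0.0285,0.02,0,0,0,1],[0,0,0.04,0,0,0,1],[0,0,0.04,0,0,0,1],[0,0,0.025,0,0,0,1],[0,0,0.014,0,0,0,1],[0,0,0.008,0,0,0,1],[0,0,0,0,0,0,1],[0,0,0,0,0,0,0],[0,0,0,0,0,0,0],[0,0,0,0,0,0,0],[0,0,0,0,0,0,0],[0,0,0,0,0,0,0]]'
```

```text
time: 12.75
position: [504.6, 9.5, 14.7]
orientation: [[-0.984, -0.179, 0.001], [-0.179, 0.984, 0.0], [-0.001, 0.0, -1.0]]
wrist_force: [-1.4, 0.3, 6.2]
opening: 44.3
finger_force: 61.1
```

```bash
python3 -m creep '[[0,0,-0.01,0,0,0,0],[0,0,-0.02,0,0,0,0],[0,0,-0.03,0,0,0,0],[0,0,-0.02,0,0,0,0],[0,0,0,0,0,0,0],[0,0,0,0,0,0,0]]'
python3 - <<'E'
from h import *
w=robot.snapshot('wrist');b=robot.snapshot('scene');t=robot.snapshot('top')
np.save('w4.npy',{'w':w,'b':b,'t':t,'s':robot.sense()},allow_pickle=True)
W=np.vstack([w['frame'][100:400,100:540],cv2.resize(b['frame'][120:250,240:430],(440,300))])
cv2.imwrite('pics/l2.png',W[:,:,::-1])
E
```

```text
time: 13.5
position: [503.2, 9.3, 93.1]
orientation: [[-0.984, -0.179, -0.001], [-0.179, 0.984, -0.0], [0.001, 0.0, -1.0]]
wrist_force: [-0.0, 0.1, -2.5]
opening: 44.7
finger_force: 61.8
```

View pics/l2.png

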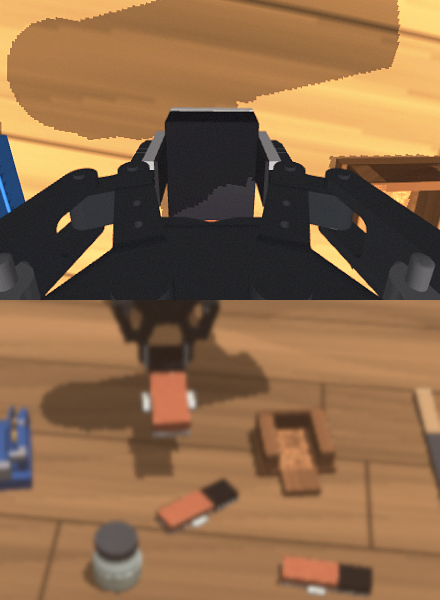

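The stone is held by its black end, tail edge at about full-image (268,222)–(357,222), nose forward. Now I'm checking the lateral bias and droop.

```bash
python3 - <<'E'
from h import *
np.set_printoptions(precision=2,suppress=True)
D=np.load('w4.npy',allow_pickle=True).item();w=D['w'];s=D['s']
p=np.array(s['position']);R=np.array(s['orientation'])
g=cv2.cvtColor(w['frame'],cv2.COLOR_RGB2GRAY).astype(int)
for r in(212,215,218,222,226): print(r,g[r,258:280].tolist(),g[r,345:370].tolist())
T=onz(w,[[268,222],[357,222]],p[2]-14.7+24);print((T-p)@R)   # tool coordinates
zb=p[2]-14.7
for n in('b','t'):
    c=D[n];m=orange(c,0)
    q=[k for k in cv2.findContours(m,0,2)[0] if cv2.contourArea(k)>50]
    d=np.array([.984,.179,0]);l=np.array([-.179,.984,0]);ctr=p+54*d;ctr[2]=zb
    pts=np.array([ctr+a*d+b*l+[0,0,24] for a,b in((75,23),(75,-23),(-18,-23),(-18,23))]);pp=proj(c,pts)
    print(n,'pred',pp.tolist())
    cm=pp.mean(0);k=min(q,key=lambda k:np.linalg.norm(np.array(cv2.minAreaRect(k)[0])-cm));print('got',cv2.boxPoints(cv2.minAreaRect(k)).tolist(),cv2.boundingRect(k))
E
```

```text
212 [136, 134, 134, 134, 134, 134, 133, 131, 133, 135, 124, 80, 13, 16, 18, 26, 18, 19, 17, 22, 17, 18] [19, 16, 15, 15, 12, 12, 11, 12, 44, 180, 214, 209, 208, 208, 207, 206, 204, 205, 205, 203, 202, 200, 203, 200, 202]
215 [129, 130, 130, 130, 132, 131, 132, 132, 134, 116, 48, 20, 21, 21, 24, 23, 22, 20, 24, 21, 23, 24] [23, 20, 21, 25, 20, 29, 22, 24, 22, 13, 130, 199, 212, 209, 210, 210, 211, 210, 210, 211, 210, 211, 211, 211, 211]
218 [126, 127, 129, 125, 127, 124, 129, 127, 93, 28, 22, 20, 20, 29, 26, 20, 20, 22, 24, 25, 24, 26] [29, 25, 25, 21, 25, 28, 24, 23, 27, 24, 18, 90, 185, 211, 207, 206, 208, 207, 207, 207, 208, 209, 208, 208, 208]
222 [126, 125, 123, 126, 125, 128, 106, 32, 31, 29, 32, 35, 30, 30, 34, 34, 32, 33, 34, 36, 36, 34] [32, 34, 32, 33, 30, 32, 33, 32, 31, 31, 34, 29, 20, 129, 198, 210, 205, 206, 207, 207, 205, 206, 205, 207, 206]
226 [127, 128, 128, 130, 128, 131, 107, 26, 36, 34, 37, 35, 40, 38, 35, 40, 36, 37, 36, 34, 36, 38] [35, 36, 31, 38, 36, 37, 38, 37, 37, 38, 37, 36, 31, 53, 182, 213, 209, 207, 206, 208, 208, 208, 206, 208, 206]
[[ 20.09 -20.1   -9.25]
 [ 20.14  22.69  -9.27]]
b pred [[322.5278669018938, 171.53657244852826], [306.3313740616291, 172.1935280969043], [304.4720086406491, 150.97731983313005], [319.7958652746441, 150.38927642768255]]
got [[303.5758972167969, 151.21401977539062], [319.7626647949219, 150.20236206054688], [321.2996520996094, 174.79379272460938], [305.1128845214844, 175.80545043945312]] (304, 151, 18, 25)
t pred [[295.8042264114201, 233.6511605348167], [312.87577807866893, 230.2280950595252], [319.80323460047214, 264.89559626479195], [302.6426064700011, 268.3798369104014]]
got [[295.2572937011719, 231.98939514160156], [313.5556945800781, 228.60081481933594], [319.7161560058594, 261.86737060546875], [301.4177551269531, 265.2559814453125]] (296, 230, 24, 36)
```

```bash
python3 -m creep '[[0.007,-0.013,0,0,0,0,0],[0.014,-0.027,0,0,0,0,0],[0.014,-0.027,0,0,0,0,0],[0.014,-0.027,0,0,0,0,0],[0.014,-0.027,0,0,0,0,0],[0.014,-0.027,0,0,0,0,0],[0.014,-0.027,0,0,0,0,0],[0.014,-0.027,0,0,0,0,0],[0.014,-0.027,0,0,0,0,0],[0.009,-0.018,0,0,0,0,0],[0,0,0,0,0,-3.6,0],[0,0,0.02,0,0,0,0],[0,0,0.02,0,0,0,0],[0,0,0.01,0,0,0,0],[0,0,0,0,0,0,0],[0,0,0,0,0,0,0]]'
python3 - <<'E'
from h import *
np.set_printoptions(precision=4,suppress=True)
s=robot.sense();p=np.array(s['position']);print(p,np.array(s['orientation']),s['time'],s['qpos'])
h=np.array([.9707,.2402]);l=np.array([-.2402,.9707]);H=np.array([670.7,-195.1])
n=p[:2]+129.5*h;e=n-H;print('nose along',e@h,'lat',e@l)
t=robot.snapshot('top');b=robot.snapshot('scene')
np.save('w5.npy',{'t':t,'b':b,'s':s},allow_pickle=True)
A=cv2.resize(t['frame'][195:315,335:455],(600,600),interpolation=cv2.INTER_CUBIC)
cv2.imwrite('pics/t5.png',A[:,:,::-1])
E
```

```text
time: 15.65
position: [422.8, -256.7, 44.3]
orientation: [[-0.971, -0.241, 0.001], [-0.241, 0.971, -0.0], [-0.001, -0.0, -1.0]]
wrist_force: [1.1, 1.0, -3.3]
opening: 44.9
finger_force: 62.0
[ 422.7634 -256.7199   44.2895] [[-0.9705 -0.2409  0.0006]
 [-0.2409  0.9705 -0.0003]
 [-0.0005 -0.0004 -1.    ]] 15.65 [-0.1474  0.2883 -0.6216  0.0003 -0.6602 -1.1803]
nose along -125.97904289146439 lat -0.26008213727097695
```

View pics/t5.png

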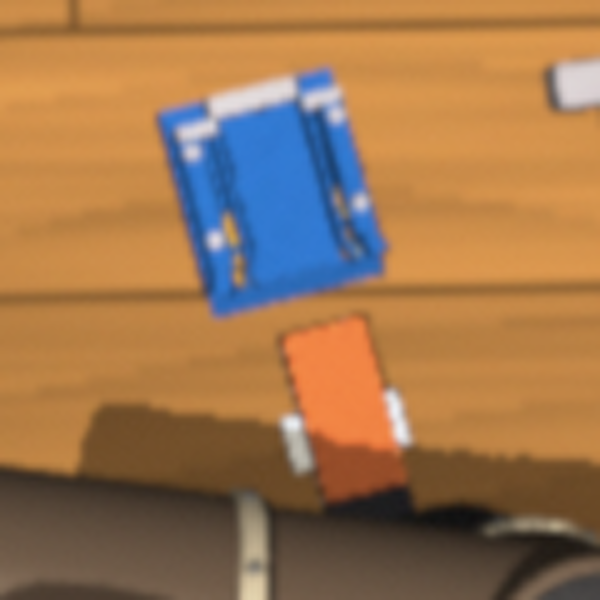

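The top view shows the stone in line in front of the mouth: nose corners at crop (280,338) and (366,314), ears at (296,444) and (400,418). I'm comparing its line with the holder's in this one image.

```bash
python3 - <<'E'
from h import *
np.set_printoptions(precision=2,suppress=True)
t=np.load('w5.npy',allow_pickle=True).item()['t']
f=lambda *p:np.array(p)/5+[335,195]-0.4
h=np.array([.9707,.2402]);l=np.array([-.2402,.9707]);H=np.array([670.7,-195.1])
q=lambda P,z:[(round((x-H)@h,1),round((x-H)@l,1)) for x in onz(t,f(*P),z)[:,:2]]
print('caps',q([(193,152),(336,115),(215,240),(361,202)],45))
print('silver ends',q([(176,132),(341,92)],45),'stop',q([(208,100),(297,77)],40),'lip',q([(215,317),(385,275)],15))
print('nose',q([(366,314),(406,486)],53.6),q([(280,338)],53.6-18),q([(280,338)],53.6))
print('ears outer',q([(281,418),(299,474),(397,388),(412,442)],35))
m=cv2.inRange(cv2.cvtColor(t['frame'],cv2.COLOR_RGB2HSV),(3,150,60),(12,255,255))
E
```

```text
caps [(np.float64(-12.9), np.float64(41.7)), (np.float64(-13.6), np.float64(-40.6)), (np.float64(-62.9), np.float64(42.9)), (np.float64(-63.6), np.float64(-40.9))]
silver ends [(np.float64(0.2), np.float64(47.9)), (np.float64(-2.0), np.float64(-46.7))] stop [(np.float64(12.9), np.float64(25.2)), (np.float64(12.5), np.float64(-26.2))] lip [(np.float64(-105.2), np.float64(50.6)), (np.float64(-107.2), np.float64(-48.5))]
nose [(np.float64(-123.1), np.float64(-25.2)), (np.float64(-218.4), np.float64(-20.8))] [(np.float64(-124.6), np.float64(21.3))] [(np.float64(-123.5), np.float64(24.0))]
ears outer [(np.float64(-167.2), np.float64(32.6)), (np.float64(-199.3), np.float64(31.2)), (np.float64(-168.0), np.float64(-34.1)), (np.float64(-198.6), np.float64(-34.0))]
```

```bash
python3 -m creep '[[0,0.0008,0.004,0,0,0,0],[-0.005,0,0.004,0,0,0,0],[-0.008,0,0,0,0,0,0],[-0.008,0,0,0,0,0,0],[-0.008,0,0,0,0,0,0],[-0.006,0,0,0,0,0,0],[-0.006,0,0,0,0,0,0],[0,0,0,0,0,0,0]]'
```

```text
time: 16.75
position: [462.5, -245.8, 35.8]
orientation: [[-0.971, -0.241, 0.0], [-0.241, 0.971, -0.0], [-0.0, -0.0, -1.0]]
wrist_force: [-0.5, 0.1, -3.4]
opening: 44.5
finger_force: 62.1
```

```bash
python3 -m creep '[[-0.006,0,0,0,0,0,0],[-0.006,0,0,0,0,0,0],[-0.006,0,0,0,0,0,0],[-0.004,0,0,0,0,0,0],[0,0,0,0,0,0,0]]'
```

```text
time: 17.38
position: [483.7, -240.5, 35.7]
orientation: [[-0.971, -0.241, 0.0], [-0.241, 0.971, -0.0], [-0.0, -0.0, -1.0]]
wrist_force: [-0.3, -0.4, -3.1]
opening: 44.3
finger_force: 62.1
```

```bash
python3 -m creep '[[-0.006,0,0,0,0,0,0],[-0.006,0,0,0,0,0,0],[-0.005,0,0,0,0,0,0],[-0.004,0,0,0,0,0,0],[0,0,0,0,0,0,0]]'
```

```text
time: 18.0
position: [504.0, -235.4, 35.7]
orientation: [[-0.971, -0.241, 0.0], [-0.241, 0.971, 0.0], [-0.0, 0.0, -1.0]]
wrist_force: [-0.2, -0.1, -2.6]
opening: 44.6
finger_force: 62.1
```

```bash
python3 -m creep '[[-0.005,0,0,0,0,0,0],[-0.005,0,0,0,0,0,0],[-0.005,0,0,0,0,0,0],[0,0,0,0,0,0,0]]'
```

```text
time: 18.5
position: [519.2, -231.7, 35.8]
orientation: [[-0.97, -0.241, 0.001], [-0.241, 0.97, -0.0], [-0.001, -0.0, -1.0]]
wrist_force: [0.4, 0.1, -5.2]
opening: 44.4
finger_force: 61.9
```

```bash
python3 -m creep '[[-0.005,0,0,0,0,0,0],[-0.005,0,0,0,0,0,0],[-0.005,0,0.0004,0,0,0,0],[0,0,0,0,0,0,0]]'
```

```text
time: 19.0
position: [532.8, -228.1, 35.1]
orientation: [[-0.971, -0.241, -0.001], [-0.241, 0.971, 0.0], [0.001, 0.0, -1.0]]
wrist_force: [-3.5, 0.4, -4.5]
opening: 44.6
finger_force: 62.0
```

```bash
python3 -m creep '[[-0.003,0,0.0003,0,0,0,0],[-0.003,0,0,0,0,0,0],[-0.002,0,0,0,0,0,0],[0,0,0,0,0,0,0]]'
```

```text
time: 19.5
position: [540.8, -226.3, 35.0]
orientation: [[-0.971, -0.241, 0.0], [-0.241, 0.971, 0.0], [-0.0, 0.0, -1.0]]
wrist_force: [-3.2, -1.1, -5.0]
opening: 44.7
finger_force: 61.9
```

```bash
python3 -m creep '[[-0.002,0,0,0,0,0,0],[-0.001,0,0,0,0,0,0],[0,0,0,0,0,0,0]]'
```

```text
time: 19.88
position: [543.9, -225.7, 35.2]
orientation: [[-0.971, -0.241, 0.001], [-0.241, 0.971, -0.0], [-0.0, -0.0, -1.0]]
wrist_force: [-2.2, -1.9, -4.1]
opening: 44.6
finger_force: 62.0
```

```bash
python3 -m creep '[[-0.0015,0,0,0,0,0,0],[0,0,0,0,0,0,0]]'
```

```text
time: 20.12
position: [543.9, -225.6, 34.9]
orientation: [[-0.971, -0.24, -0.002], [-0.24, 0.971, -0.0], [0.002, 0.0, -1.0]]
wrist_force: [-5.5, -1.9, -2.3]
opening: 44.6
finger_force: 62.3
```

```bash
python3 -m creep '[[-0.0015,0,0,0,0,0,0],[0,0,0,0,0,0,0]]'
```

```text
time: 20.38
position: [543.9, -225.5, 34.8]
orientation: [[-0.971, -0.24, -0.004], [-0.24, 0.971, -0.0], [0.004, 0.001, -1.0]]
wrist_force: [-9.2, -3.6, 0.3]
opening: 44.8
finger_force: 62.5
```

```bash
python3 -m creep '[[-0.0015,0,0.0003,0,0,0,0],[-0.0015,0,0,0,0,0,0],[-0.0015,0,0,0,0,0,0],[0,0,0,0,0,0,0]]'
```

```text
time: 20.88
position: [544.0, -225.4, 34.7]
orientation: [[-0.971, -0.24, -0.012], [-0.24, 0.971, -0.001], [0.012, 0.002, -1.0]]
wrist_force: [-22.7, -8.3, 14.0]
opening: 44.6
finger_force: 64.0
```

It is firm against the stop at 24 N. I'm relaxing the push, releasing, and backing off upward.

```bash
python3 -m creep '[[0.0025,0,0,0,0,0,0],[0.0025,0,0,0,0,0,0],[0,0,0,0,0,0,0]]'
```

```text
time: 21.25
position: [543.9, -225.6, 34.8]
orientation: [[-0.971, -0.24, -0.003], [-0.24, 0.971, -0.0], [0.003, 0.001, -1.0]]
wrist_force: [-8.4, -3.4, 0.3]
opening: 44.5
finger_force: 62.5
```

```bash
python3 -m creep '[[0,0,0,0,0,0,1],[0,0,0,0,0,0,1],[0,0,0,0,0,0,1],[0,0,0,0,0,0,1],[0,0,0,0,0,0,1],[0,0,-0.01,0,0,0,1],[0,0,-0.03,0,0,0,1],[0,0,-0.05,0,0,0,1],[-0.03,0,-0.05,0,0,0,1],[-0.05,0,-0.02,0,0,0,1],[-0.05,0,0,0,0,0,1],[0,0,0,0,0,0,1],[0,0,0,0,0,0,1]]'
python3 - <<'E'
from h import *
w=robot.snapshot('wrist');np.save('w6.npy',w,allow_pickle=True);print(w['xyz'])
f=w['frame'][20:300,180:460]
cv2.imwrite('pics/w6.png',cv2.resize(f[:,:,::-1],(560,560),interpolation=cv2.INTER_CUBIC))
E
```

```text
time: 22.88
position: [671.7, -193.6, 194.6]
orientation: [[-0.971, -0.241, -0.001], [-0.241, 0.971, 0.0], [0.001, 0.0, -1.0]]
wrist_force: [-0.3, 0.3, 0.2]
opening: 85.4
finger_force: 0.0
[ 608.11178797 -209.14679509  328.86973199]
```

View pics/w6.png

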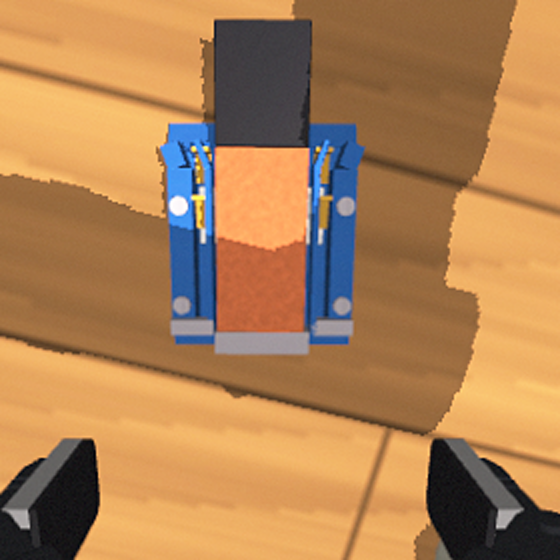

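The stone is seated: its nose meets the stop with no gap (crop row 332), it is centred between the fences, and the gripper is clear. I'm handing it in.

```bash
python3 -c "
from workcell import robot
print(robot.close_job())"
```

```text
the job is handed in; nothing more can be done
None
```

I laid the stone flat on the bench, regripped it by its black end and slid it into the holder, nose against the stop. I released it and handed the job in at about 23 s; no verdict came back.

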